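# Slide a lino block under the carving board's spring hold-down

## Task

The mounted lino block lies on the carving board, short of the leaf-spring hold-down. With your fingertips press down hard on its lino face and slide it forward between the rails so that it passes under the spring and comes fully home against the stop; then let go and leave it held there. Do not push it by its edges, lift it or touch the spring yourself, and leave the ink jar, roller, gouge and pen where they are.

Things in the scene. Friction and masses are not known exactly. Their poses are not given: they have to be found in the camera images.
- board: Carving board, fixed to the table: ply base 360 x 170 x 18 mm with a smooth white laminate bed on top, 18 mm above the table. Origin on the table, midway between the rails; x is the sliding direction (towards the stop), y left of it, z up. The base spans x -190 to +170 mm, y -85 to +85 mm
- rails (a point): Midway between the straight ends of the two beech rails, at bed height: x = 35 mm in the board's frame. The rails stand 8 mm above the bed, inner faces 54 mm either side of the middle, and run from here to the stop; on the robot's side they have flared mouths 35 mm long, opening to 62 mm either side
- bridge (a point): Middle of the top of the aluminium bridge bar that crosses above the bed and carries the spring: x = 72 mm in the board's frame, 46 mm above the bed (screw heads 3 mm more). The bar is 16 mm wide along x, 10 mm thick, on two posts 64 mm either side. The 60 mm wide steel leaf spring is clamped under it and slopes down towards the stop, to a rolled toe 50 mm further on
- stop (a point): Middle of the foot of the stop's near face, at bed height: x = 145 mm in the board's frame; axes as the board's. The stop is a beech bar across the board, 14 mm high above the bed
- block: Mounted lino block, 152 x 102 x 18 mm, about 0.26 kg: 14 mm ply under a 4 mm red-brown lino face. Origin in the middle of its underside; x along its length towards the end that goes under the spring (nose), z up. Loose on the bed, nose towards the bridge, a few degrees and mm out of line. Once home, the rear 71 mm of its face is still clear of the bridge: press within the rear 50 mm or so
- block_nose (a point): Middle of the lower nose edge of the block: 76 mm along its x from its origin, at its underside; reaches stop when home. The block slides on the bed with a friction coefficient of about 0.2; under the spring it takes some 10 to 20 N of downward press to carry it along by fingertip friction, less lets the fingertips slip; against the stop they slip harmlessly
- spring (a joint): Angle of the leaf spring, rad: 0 at rest (toe 10 mm above the bed), growing as the toe rises; about 0.15 with the 18 mm block under the toe. It is raised by the block's nose itself, sliding under its slope from about 105 mm along the board's x; it then presses down with about 4 N
- ink_jar: Bystander: jar of ink, 60 mm across, 75 mm high, standing on the table left of the board; origin in the middle of its underside
- brayer: Bystander: ink roller with a wooden handle, 190 mm long, roller 75 mm wide, 32 mm high, lying on the table right of the board; origin on the table near its middle, roller at +x
- gouge: Bystander: small gouge with a wooden handle, 125 mm long, 25 mm high, lying beside the board; origin on the table near its middle, blade at +x
- pen: Bystander: drawing pen, 155 mm long, 9 mm thick, lying beside the board; origin on the table near its middle
Mind the look-alikes: they are no part of the job. There is more than one size of the block; the job needs the middle-sized.

How it is judged (in metres and radians):
On the way, in this order (a step that is already met when the one before it is completed fails the run):
1. the block's nose lifts the spring (more than 0.1 rad) while the fingertips press on the lino face with more than 5 N (value of joint spring above 0.1 rad and contact force between the fingers and block_c1 above 5 N and x of the grasp point in the frame of block above -0.076 m), for 0.05 s.
2. the block reaches the stop (within 3 mm) under fingertips pressing on its face with more than 5 N (x of block_nose in the frame of stop above -0.003 m and y of block_nose in the frame of stop between -0.008 and 0.008 m and contact force between the fingers and block_c1 above 5 N and x of the grasp point in the frame of block above -0.076 m), for 0.05 s.
At the end, for the whole second after the job is handed in: the block lies flat on the bed between the rails, its nose within 3 mm of the stop and 8 mm of the middle, in line with the board within 0.06 rad, held under the raised spring (more than 0.12 rad), and at rest (x of block_nose in the frame of stop above -0.003 m and y of block_nose in the frame of stop between -0.008 and 0.008 m and value of joint spring above 0.12 rad and angle between the x axis of block and the x axis of board, either way round below 0.06 rad and z of block in the frame of board below 0.021 m and linear speed of block below 0.01 m/s); the robot touches nothing.
It fails at once if the block is lifted or tipped (10 mm off the bed or 0.15 rad) (z of block in the frame of board above 0.028 m or angle between block's own z axis and vertical above 0.15 rad).
It fails at once if the block is pushed by its ply edge (contact force between the fingers and block_c0 above 2 N).
It fails at once if the robot touches the spring (contact force between any of the fingers, the arm and spring above 1 N).
It fails at once if a bystander is moved by more than 15 mm (distance of any of ink_jar, brayer, gouge, pen from where it was at the start of the episode above 0.015 m).
It also fails if it takes over 56 s, if anything falls off the work surface, if the arm or the gripper's body presses on something with over 40 N, if the wrist force passes 120 N, or if a joint passes its speed limit or range.

## Robot

A 7-joint arm with a two-finger parallel gripper is mounted at the origin on the work surface. World frame = base frame: x ahead of the robot, y to its left, z up, the work surface at z = 0. Lengths are in m, angles in degrees, forces in N, time in s.
With the tool pointing down it reaches from about 0.4 to 0.925 m from the base axis. Payload 5.6 kg.
Tool frame: the origin (TCP) lies between the finger pads; the fingertips stand 25 mm ahead of it and the grasp point (between the pads) lies 6 mm ahead of it; x points along the fingers, y is the direction in which the jaws open and shut, and the axes are right-handed (so a half turn about x gives the same grasp; the last joint's range is limited). The gripper opens to 85 mm and grips with 20 to 120 N. Pads are 22 mm wide; open, the fingers measure 114 mm over their backs; the gripper's body (76 mm by 85 mm) begins 54 mm behind the grasp point. The pads swing forward as they close: fully open they stand 13 mm farther back than shut.
Start: joints at [61.192, 26.786, -0.665, 91.828, 0.344, 61.387, -3.226], TCP at [0.288, -0.583, 0.256] pointing down, gripper open.
Joint ranges: [-144.91, 144.91], [-17.63, 115.5], [-89.93, 88.59], [15.96, 139.68], [-74.01, 254.01], [8.47, 105.57], [-167.45, 167.45]. Speed limits (degrees/s): [147.25, 147.25, 180, 180, 180, 180, 180].

## Interface

Orientations are given as [roll, pitch, yaw] about the fixed x, y, z axes, in that order (R = Rz(yaw) Ry(pitch) Rx(roll)).
In Python, from station import * gives the robot as it stands. The module is installed in compiled form; this text tells all that it offers.
- The arm moves only by the tool carry_out, never from a script. Its argument "motion" is one flat list of numbers, 4 for each row, row after row: the shift along the tool's x, y, z in mm, then the turn about the tool's x in degrees. A call has 1 to 10 rows; each row shifts and turns the commanded pose from where the row before left it, along the tool's axes as they then stand; what a row does not reach is not made up. A row lasts 1/8 s, in which the tool goes at most 62.5 mm and 10.7 degrees, less where a joint would pass 70% of its speed; a pose out of reach is approached as far as the arm can. A call with a gripper value outside its range is refused whole. "claw" is the opening, from -1 (shut) to 1 (fully open), set as the call begins (left out, the last holds). The fingers move at their own pace and stop on an object; "force" is the grip in N (left out, the last holds). Time passes only in rows, so rows that do not move let the fingers close. It gives the time, the measured TCP pose, the force and the opening at its end, in the units of the state.
- observe(): the state, without advancing time (a new reading comes with each control period).
- capture(name): name is "scene" or "top"; returns a dict with "color" (420x560x3 uint8, blue, green, red), "depth" (420x560 float32, m along the optical axis (not along the pixel's ray), 0 where there is no reading), "intrinsics" (3x3 intrinsics, pixels), "xyz" and "attitude" of the camera in the world. Camera axes: x right, y up, looking along -z (the intrinsics and any distortion apply to the point x, -y, -z); pixel columns grow to the right and rows downward; lengths in m; the calibration is good to about 2 mm. A picture is of the moment at which its call begins.
- close_job(): hands the job in, once; it reports no verdict.
Trained networks look in the newest picture that a camera, given by its name, has taken for a name from the list of things; names that differ only in an ending like _2 or _b are one class to them, and where a whole thing is asked for, a point or a joint stands for the part that bears it (a point fixed in the world has none). Each returns a list of dicts, best first, with "confidence" (0 to 1); they miss things now and then, are a little off and sometimes report something else, mostly with a low value. They report only what shows in the picture. A call takes as long as a camera call. They do not tell look-alikes from the thing itself.
- recognise(label, camera): "rect" ([left, top, right, bottom] in pixels, round what is visible of it).
The state is a dict: "clock": time; "joints": joint angles; "qd": joint speeds; "joint_efforts": joint torques, N m; "ee_pos": TCP position; "tcp_rot": TCP orientation; "ft_force": force on the tool from outside, world axes, zero at the start; "wrist_torque": the same for the moment, N m; "width": finger opening in m.
Only numpy, scipy, OpenCV 4.12 (cv2) and the standard library are available. Lean on these libraries where they do the work, as an engineer would, in place of code of your own. Each camera call takes 0.05 s, during which the arm holds its last target.

## Working session

There is one attempt and no reset: what is moved stays moved. The work goes in short steps, Python scripts to look and compute and a tool call to move; the robot and the scene stay as the last step left them, time stands still between calls to the robot, and variables do not carry over. Pictures are saved under pics/ and viewed, and the job is handed in when it is done.

Besides the shell and the picture viewer there is one more tool, called by a JSON object that holds its "name" and its "arguments". carry_out: Moves the arm, as the interface text tells. Its arguments: {"type":"object","properties":{"motion":{"type":"array"},"claw":{"type":"number"},"force":{"type":"number"}},"required":["motion"]}

```bash
mkdir -p pics
python3 - <<'E'
from station import *
import cv2,pickle
o=observe();print(o)
for n in("scene","top"):
    c=capture(n);pickle.dump(c,open(n+'.pkl','wb'));cv2.imwrite(f'pics/{n}0.png',c['color']);print(n,c['intrinsics'],c['xyz'],c['attitude'],[k for k in c])
    for l in("block","board","bridge","stop","spring","ink_jar","brayer","gouge","pen"):
        try: print(l,[(r['rect'],round(r['confidence'],2)) for r in recognise(l,n)])
        except Exception as e: print(l,e)
E
```

```text
{'clock': 0.0, 'joints': array([61.19208855, 26.8370311 , -0.66413591, 91.88250865,  0.34199573,
       61.38777255, -3.22480312]), 'qd': array([ 0.059789  , -0.03347643,  0.02866148, -0.12451091, -0.02448732,
        0.06686513, -0.09074729]), 'joint_efforts': array([-5.10969930e-04, -5.32385123e+01,  2.15160381e-02, -2.51300114e+01,
        1.14691240e-02,  7.75894878e-03, -6.73344815e-06]), 'ee_pos': array([ 0.28814969, -0.58204404,  0.25531514]), 'tcp_rot': array([-86.71656021,  89.894668  , 119.62348588]), 'ft_force': array([ 0.22132581, -0.30785926, -0.13015758]), 'wrist_torque': array([ 0.0208978 , -0.07997419, -0.00022067]), 'width': 0.08537827124641834}
scene [[543.54848644   0.         284.54994046]
 [  0.         543.54848644 208.02953429]
 [  0.           0.           1.        ]] [0.9330733  0.70269008 0.89868927] [ 43.16268798   0.57972345 149.76323428] ['color', 'depth', 'intrinsics', 'xyz', 'attitude']
block [([427.3, 267.7, 493.8, 305.9], 0.94), ([181.7, 114.6, 242.8, 181.0], 0.84), ([259.0, 202.2, 346.4, 272.1], 0.79)]
board [([189.6, 189.3, 367.5, 344.3], 0.73)]
br
[... 469 characters left out ...]
 1.        ]] [0.26794418 0.02339875 1.31572798] [ 13.17818884  -0.36117131 -86.42854819] ['color', 'depth', 'intrinsics', 'xyz', 'attitude']
block [([135.0, 269.8, 175.9, 317.2], 0.88), ([230.3, 190.2, 278.8, 249.0], 0.6), ([350.5, 179.8, 436.9, 252.5], 0.58), ([176.3, 216.9, 210.3, 265.2], 0.26)]
board [([210.7, 132.4, 296.8, 270.1], 0.94)]
bridge [([209.3, 133.2, 297.0, 269.3], 0.84), ([162.8, 182.1, 191.4, 204.2], 0.21)]
stop [([206.7, 134.3, 297.5, 269.3], 0.8)]
spring [([229.5, 151.3, 254.6, 167.6], 0.59)]
ink_jar [([163.8, 182.9, 189.8, 202.4], 0.88), ([208.9, 132.6, 297.3, 268.7], 0.36)]
brayer []
gouge [([315.9, 239.4, 328.5, 263.1], 0.49)]
pen [([177.3, 215.2, 211.3, 264.9], 0.72)]
```

View pics/top0.png

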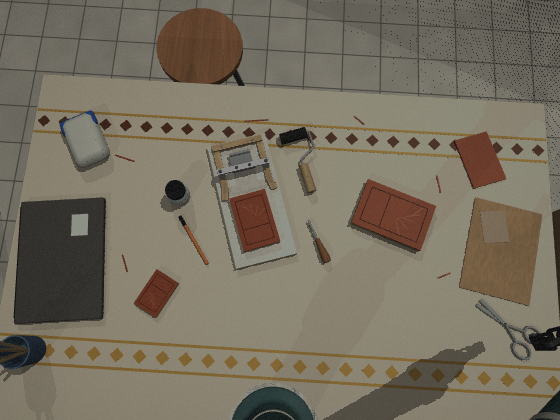

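View pics/scene0.png

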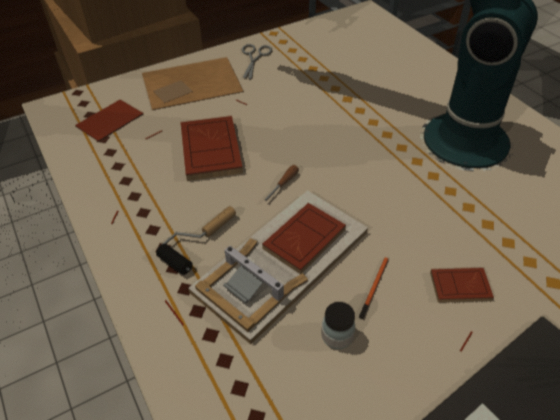

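```bash
cat > h.py <<'E'
import numpy as np,cv2,pickle
from scipy.spatial.transform import Rotation as R
def cloud(c):
    K=c['intrinsics'];d=c['depth'];v,u=np.mgrid[:d.shape[0],:d.shape[1]]
    p=np.stack([(u-K[0,2])/K[0,0]*d,-(v-K[1,2])/K[1,1]*d,-d],-1)
    return p@R.from_euler('xyz',c['attitude'],degrees=True).as_matrix().T+np.array(c['xyz'])
def proj(c,P):
    K=c['intrinsics'];q=(np.atleast_2d(P)-c['xyz'])@R.from_euler('xyz',c['attitude'],degrees=True).as_matrix()
    return np.stack([K[0,2]+K[0,0]*q[:,0]/-q[:,2],K[1,2]+K[1,1]*(-q[:,1])/-q[:,2]],-1)
def lino(c,rect,zlo,zhi):
    P=cloud(c);hsv=cv2.cvtColor(c['color'],cv2.COLOR_BGR2HSV)
    m=((hsv[...,0]<12)|(hsv[...,0]>172))&(hsv[...,1]>120)
    l,t,r,b=rect;w=np.zeros_like(m);w[t:b,l:r]=1
    m=m&w&(P[...,2]>zlo)&(P[...,2]<zhi)
    n,lab,st,_=cv2.connectedComponentsWithStats(m.astype(np.uint8))
    k=1+np.argmax(st[1:,4]);return lab==k,P
E
python3 - <<'E'
from h import *
for n,rb,rk in(("top",(200,125,305,275),(215,180,290,260)),("scene",(185,180,375,350),(240,195,360,285))):
    c=pickle.load(open(n+'.pkl','rb'));P=cloud(c)
    print(n,'table z',np.median(P[330:345,200:260,2]) if n=='top' else np.median(P[200:230,380:420,2]))
    m,_=lino(c,rk,.02,.055);q=P[m];print('lino',m.sum(),'z',np.median(q[:,2]),q[:,2].std())
    r=cv2.minAreaRect((q[:,:2]*1000).astype(np.float32));print(r)
    l,t,rr,b=rb;s=P[t:b,l:rr].reshape(-1,3)
    mk=np.zeros(P.shape[:2],bool);mk[t:b,l:rr]=1;mk&=(P[...,2]>.011)&(P[...,2]<.1)
    nn,lab,st,_=cv2.connectedComponentsWithStats(mk.astype(np.uint8));k=1+np.argmax(st[1:,4]);q=P[lab==k]
    r=cv2.minAreaRect((q[:,:2]*1000).astype(np.float32));print('board',st[k],r);print(cv2.boxPoints(r))
    bed=q[(q[:,2]<.021)];print('bedz',np.median(bed[:,2]))
    im=cv2.resize(c['color'][t:b,l:rr],None,fx=4,fy=4,interpolation=cv2.INTER_CUBIC);im=im[:600,:800];cv2.imwrite(f'pics/{n}_z.png',im)
E
```

```text
top table z 0.0006377477061630943
lino 2016 z 0.03683961484717957 0.0026048618347512603
((537.3096923828125, 84.98037719726562), (152.56576538085938, 101.0221939086914), 19.65258026123047)
board [ 207  133   90  136 7658] ((600.705078125, 100.3211669921875), (362.3490905761719, 170.264404296875), 17.876083374023438)
[[402.14502  125.730194]
 [454.4093   -36.314297]
 [799.26514   74.91214 ]
 [747.00085  236.95663 ]]
bedz 0.018232546966119423
scene table z -0.0005718699753810563
lino 2772 z 0.03546970424098239 0.0016930389507521428
((535.214599609375, 84.24342346191406), (154.54568481445312, 104.20368194580078), 19.6234188079834)
board [  188   191   180   151 12016] ((597.9857788085938, 98.93022155761719), (363.0415954589844, 173.11172485351562), 17.750455856323242)
[[398.71814  126.02486 ]
 [451.495    -38.845592]
 [797.2534    71.83559 ]
 [744.47656  236.70604 ]]
bedz 0.017487126359318927
```

View pics/top_z.png

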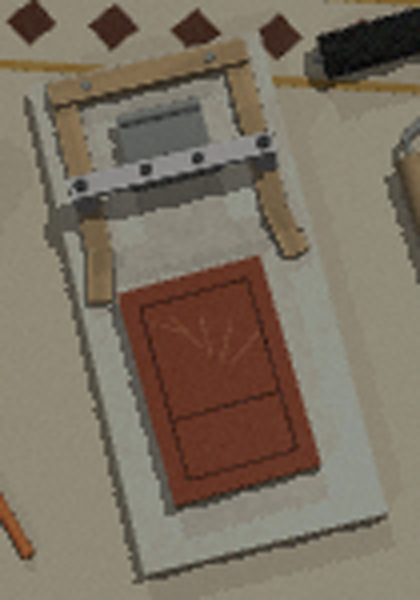

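```bash
cat > st.py <<'E'
import sys
from station import *
from h import *
def to(tx,ty,tz,yawboard=None):
    o=observe();M=R.from_euler('xyz',o['tcp_rot'],degrees=True).as_matrix()
    d=(np.array([tx,ty,tz])-o['ee_pos'])*1000
    out='shift tool mm '+str((M.T@d).round(1))
    if yawboard is not None:
        a=np.degrees(np.arctan2(M[1,1],M[0,1])); # tool y heading
        t=(yawboard+90); e=[((t-a+k+90)%360-180)-90 if 0 else (t-a+k+180)%360-180 for k in(0,180)]
        out+=f' tooly heading {a:.2f}; world-yaw needed {np.round(e,2)}, tool-x turn = {np.round(np.array(e)*np.sign(M[2,0]),2)}'
    print(out)
    print('t',o['clock'],'pos',o['ee_pos'].round(4),'F',o['ft_force'].round(1),'w',round(o['width'],4),'j7',o['joints'][6].round(1)); print(M.round(3))
E
python3 -c "
from st import *
to(.4986,.0712,.256,19.6)"
```

```text
shift tool mm [ 2.000e-01 -4.926e+02 -4.784e+02] tooly heading -63.66; world-yaw needed [173.26  -6.74], tool-x turn = [-173.26    6.74]
t 1.0 pos [ 0.2884 -0.5825  0.2563] F [-0.6 -0.8  0.5] w 0.0857 j7 -3.2
[[ 0.     0.444 -0.896]
 [-0.    -0.896 -0.444]
 [-1.     0.     0.   ]]
```

{"name": "carry_out", "arguments": {"motion": [0, -20, -20, 0, 0, -36, -35, 0, 0, -36, -35, 0, 0, -36, -35, 0, 0, -36, -35, 0, 0, -36, -35, 0, 0, -36, -35, 0, 0, -36, -35, 0, 0, -36, -35, 0, 0, -36, -35, 0], "claw": 0}}

```text
clock: 2.25
ee_pos: [0.4364, -0.1241, 0.2567]
tcp_rot: [126.3, 89.9, -27.4]
ft_force: [0.7, 1.4, 0.1]
width: 0.0426
```

{"name": "carry_out", "arguments": {"motion": [0, -36, -35, 0, 0, -36, -35, 0, 0, -36, -35, 0, 0, -26, -25, 0, 0, -14, -13, 0, 0, 0, 0, 6.7, 0, 0, 0, 0]}}

```text
clock: 3.12
ee_pos: [0.4985, 0.0707, 0.2563]
tcp_rot: [98.0, 90.0, -62.3]
ft_force: [-0.3, -0.3, 0.1]
width: 0.0424
```

```bash
python3 -c "
from st import *
to(.4986,.0712,.08,19.6)"
```

```text
shift tool mm [176.3  -0.5  -0.3] tooly heading -70.26; world-yaw needed [ 1.7986e+02 -1.4000e-01], tool-x turn = [-1.7986e+02  1.4000e-01]
t 3.125 pos [0.4985 0.0707 0.2563] F [-0.3 -0.3  0.1] w 0.0424 j7 -88.6
[[ 0.     0.338 -0.941]
 [-0.    -0.941 -0.338]
 [-1.     0.    -0.   ]]
```

{"name": "carry_out", "arguments": {"motion": [30, 0, 0, 0, 40, 0, 0, 0, 40, 0, 0, 0, 40, 0, 0, 0, 20, 0, 0, 0, 6, 0, 0, 0, 0, 0, 0, 0]}}

```text
clock: 4.0
ee_pos: [0.4987, 0.0703, 0.0805]
tcp_rot: [152.5, 90.0, -7.8]
ft_force: [-0.1, -0.4, -1.3]
width: 0.0428
```

```bash
cat > look.py <<'E'
from st import *
import sys
for n,(l,t,r,b) in(("top",(200,125,305,275)),("scene",(185,180,375,350))):
    c=capture(n);pickle.dump(c,open(n+'.pkl','wb'))
    im=cv2.resize(c['color'][t:b,l:r],None,fx=4,fy=4,interpolation=cv2.INTER_CUBIC)[:600,:800];cv2.imwrite(f'pics/{n}_{sys.argv[1]}.png',im)
E
python3 look.py a; python3 -c "
from st import *
to(.4986,.0712,.06,19.6)"
```

```text
shift tool mm [21.3 -0.9  0.4] tooly heading -70.35; world-yaw needed [ 1.7995e+02 -5.0000e-02], tool-x turn = [-1.7995e+02  5.0000e-02]
t 4.1 pos [0.4993 0.0705 0.0813] F [-0.6 -0.9 -0.3] w 0.0426 j7 -96.7
[[ 0.002  0.336 -0.942]
 [ 0.    -0.942 -0.336]
 [-1.     0.    -0.002]]
```

View pics/scene_a.png

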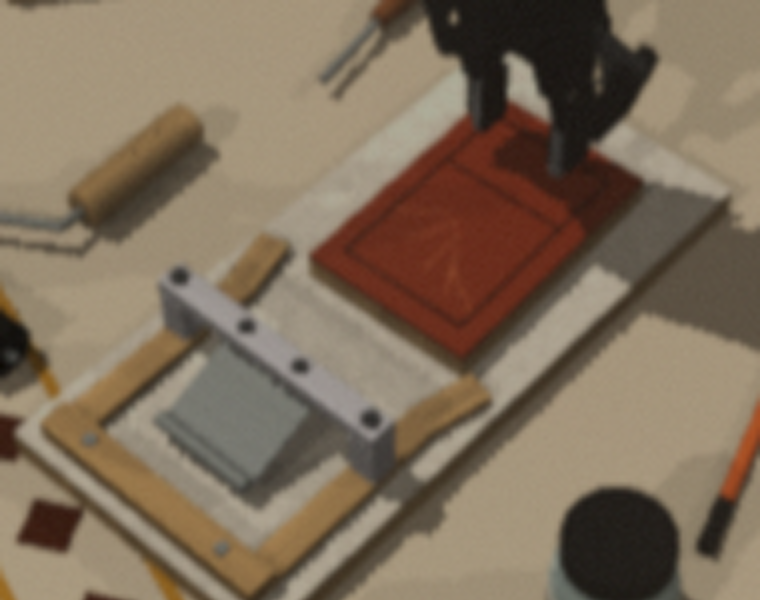

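View pics/top_a.png

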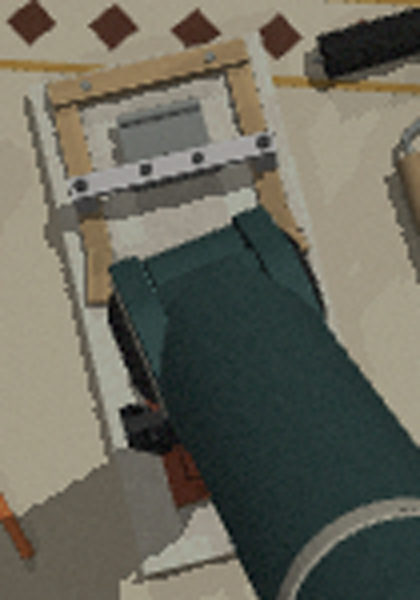

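{"name": "carry_out", "arguments": {"motion": [10, 0, 0, 0, 4, 0, 0, 0, 3, 0, 0, 0, 0, 0, 0, 0]}}

```text
clock: 4.6
ee_pos: [0.4983, 0.0705, 0.063]
tcp_rot: [-8.7, 90.0, -169.0]
ft_force: [-0.4, -0.8, 0.1]
width: 0.0428
```

{"name": "carry_out", "arguments": {"motion": [2, 0, 0, 0, 2, 0, 0, 0, 0, 0, 0, 0]}}

```text
clock: 4.97
ee_pos: [0.4986, 0.0705, 0.0593]
tcp_rot: [142.1, 90.0, -18.2]
ft_force: [-0.1, 0.5, 1.0]
width: 0.0425
```

{"name": "carry_out", "arguments": {"motion": [1, 0, 0, 0, 1, 0, 0, 0, 0, 0, 0, 0]}}

```text
clock: 5.35
ee_pos: [0.4995, 0.0707, 0.0592]
tcp_rot: [151.3, 89.9, -9.0]
ft_force: [-3.6, -1.4, 18.3]
width: 0.0426
```

{"name": "carry_out", "arguments": {"motion": [1, 0, 0, 0, 1, 0, 0, 0, 0, 0, 0, 0]}}

```text
clock: 5.72
ee_pos: [0.5006, 0.0711, 0.0591]
tcp_rot: [154.6, 89.7, -5.8]
ft_force: [-6.7, -0.3, 34.2]
width: 0.0425
```

{"name": "carry_out", "arguments": {"motion": [-1.2, 0, 0, 0, 0, 0.6, -2, 0.3, 0, 0.6, -2, 0.3, 0, 0.6, -2, 0.3, 0, 0.6, -2, 0.3, 0, 0.6, -2, 0.3, 0, 0.6, -2, 0.3, 0, 0, 0, 0]}}

```text
clock: 6.72
ee_pos: [0.5129, 0.0719, 0.0591]
tcp_rot: [169.0, 89.8, 6.9]
ft_force: [-3.8, -0.2, 21.6]
width: 0.0428
```

```bash
cat > meas.py <<'E'
from st import *
import sys
c=capture("scene");pickle.dump(c,open('scene.pkl','wb'))
l,t,r,b=(185,180,375,350)
cv2.imwrite(f'pics/s_{sys.argv[1]}.png',cv2.resize(c['color'][t:b,l:r],None,fx=4,fy=4,interpolation=cv2.INTER_CUBIC)[:600,:800])
to(.6,.1,.06,17.8)
m,P=lino(c,(185,180,375,350),.025,.05)
q=P[m][:,:2]*1000
B=R.from_euler('z',17.8,degrees=True).as_matrix()[:2,:2]
O=np.array([606.5+.952*1,101.7])  # scene-camera board origin: rect centre + 10 mm along x
bb=(q-O)@B
r=cv2.minAreaRect(bb.astype(np.float32)); print('block in board frame (centre,size,angle)',r, 'n',m.sum())
# long left edge & nose edge fits
for lo,name in((1,'left'),):
    xs=np.arange(np.percentile(bb[:,0],5),np.percentile(bb[:,0],95),4)
    e=np.array([(x,bb[abs(bb[:,0]-x)<2.5][:,1].max()) for x in xs]); p=np.polyfit(e[:,0],e[:,1],1); print('left edge yaw',np.degrees(np.arctan(p[0])).round(2),'y mid',np.median(e[:,1]).round(1))
ys=np.arange(-40,40,4);e=np.array([(y,bb[abs(bb[:,1]-y)<2.5][:,0].max()) for y in ys]);p=np.polyfit(e[:,0],e[:,1],1);print('nose edge yaw',-np.degrees(np.arctan(p[0])).round(2),'x',np.median(e[:,1]).round(1))
E
python3 meas.py b
```

```text
shift tool mm [ -0.5   0.  -91.6] tooly heading -72.13; world-yaw needed [ 1.7993e+02 -7.0000e-02], tool-x turn = [-1.7993e+02  7.0000e-02]
t 6.775 pos [0.5129 0.0719 0.0591] F [-3.7  0.3 21.9] w 0.0425 j7 -98.9
[[ 0.004  0.307 -0.952]
 [ 0.001 -0.952 -0.307]
 [-1.     0.001 -0.004]]
block in board frame (centre,size,angle) ((-59.21367645263672, 1.4072914123535156), (103.87443542480469, 153.31011962890625), 89.3782958984375) n 2481
left edge yaw 0.01 y mid 52.2
nose edge yaw 0.35 x 16.6
```

View pics/s_b.png

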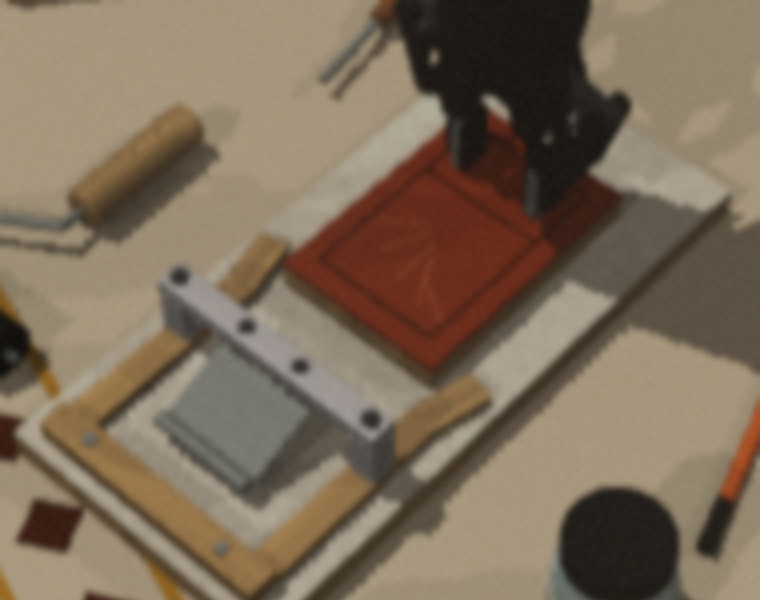

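{"name": "carry_out", "arguments": {"motion": [0, 0.3, -3, 0, 0, 0.3, -4, 0, 0, 0.3, -4, 0, 0, 0, -4, 0, 0, 0, -4, 0, 0, 0, -4, 0, 0, 0, -2, 0, 0, 0, 0, 0]}}

```text
clock: 7.78
ee_pos: [0.537, 0.0782, 0.0591]
tcp_rot: [163.0, 89.8, 0.8]
ft_force: [-3.3, -0.6, 20.5]
width: 0.0427
```

```bash
python3 meas.py c
```

```text
shift tool mm [ -0.6  -1.4 -66.7] tooly heading -72.16; world-yaw needed [ 1.7996e+02 -4.0000e-02], tool-x turn = [-1.7996e+02  4.0000e-02]
t 7.825 pos [0.5369 0.0782 0.0591] F [-3.7 -0.7 19.9] w 0.0426 j7 -98.7
[[ 0.004  0.306 -0.952]
 [ 0.    -0.952 -0.306]
 [-1.     0.001 -0.004]]
block in board frame (centre,size,angle) ((-33.99285125732422, -1.6028556823730469), (109.22443389892578, 154.7096405029297), 87.90705108642578) n 2558
left edge yaw -0.07 y mid 50.8
nose edge yaw 0.33 x 41.0
```

View pics/s_c.png

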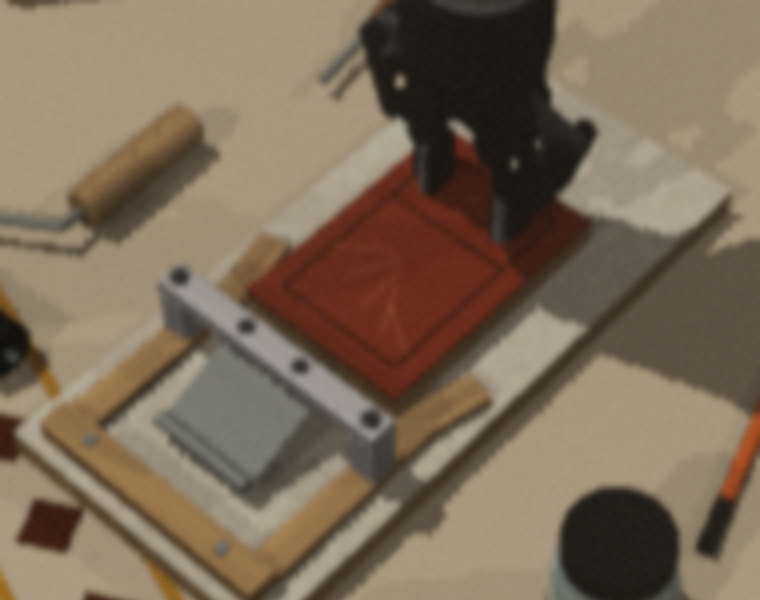

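{"name": "carry_out", "arguments": {"motion": [0, 0, -4, 0, 0, 0, -6, 0, 0, 0, -7, 0, 0, 0, -7, 0, 0, 0, -7, 0, 0, 0, -7, 0, 0, 0, -6, 0, 0, 0, -4, 0, 0, 0, 0, 0]}}

```text
clock: 8.95
ee_pos: [0.5829, 0.0931, 0.0592]
tcp_rot: [169.0, 89.7, 6.9]
ft_force: [-1.8, -0.2, 16.5]
width: 0.043
```

```bash
python3 meas.py d
```

```text
shift tool mm [ -0.7  -1.4 -18.4] tooly heading -72.16; world-yaw needed [ 1.7996e+02 -4.0000e-02], tool-x turn = [-1.7996e+02  4.0000e-02]
t 9.0 pos [0.5829 0.0931 0.0592] F [-2.  -0.2 16.6] w 0.0426 j7 -98.4
[[ 0.005  0.306 -0.952]
 [ 0.001 -0.952 -0.306]
 [-1.     0.001 -0.005]]
block in board frame (centre,size,angle) ((-6.659549713134766, -2.2413177490234375), (109.97538757324219, 110.87203979492188), 88.80142211914062) n 1779
left edge yaw 0.24 y mid 50.7
nose edge yaw -1.49 x 47.3
```

View pics/s_d.png

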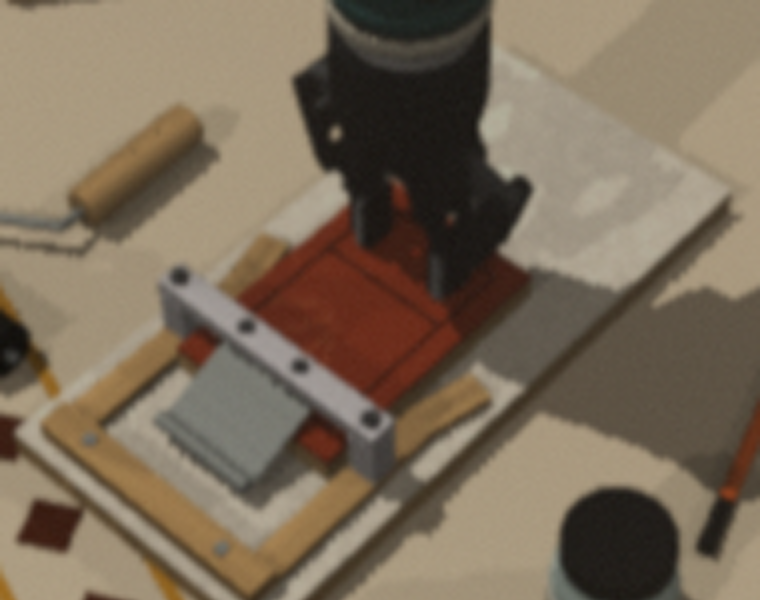

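{"name": "carry_out", "arguments": {"motion": [0.8, 0, 0, 0, 0.2, 0, -4, 0, 0.1, 0, -5, 0, 0.1, 0, -6, 0, 0.1, 0, -6, 0, 0.1, 0, -6, 0, 0.1, 0, -6, 0, 0.1, 0, -5, 0, 0, 0, 0, 0]}}

```text
clock: 10.12
ee_pos: [0.6194, 0.1048, 0.0592]
tcp_rot: [166.3, 89.7, 4.1]
ft_force: [-5.0, -1.4, 25.5]
width: 0.0427
```

```bash
python3 meas.py e
```

```text
shift tool mm [-1.  -1.4 19.9] tooly heading -72.17; world-yaw needed [ 1.7997e+02 -3.0000e-02], tool-x turn = [-1.7997e+02  3.0000e-02]
t 10.175 pos [0.6194 0.1048 0.0591] F [-4.1 -2.1 24.1] w 0.043 j7 -98.1
[[ 0.005  0.306 -0.952]
 [ 0.    -0.952 -0.306]
 [-1.     0.001 -0.005]]
block in board frame (centre,size,angle) ((13.12214469909668, -3.743194580078125), (70.6099853515625, 110.41816711425781), 0.27158093452453613) n 1015
left edge yaw -0.08 y mid 50.5
nose edge yaw 0.57 x 46.9
```

View pics/s_e.png

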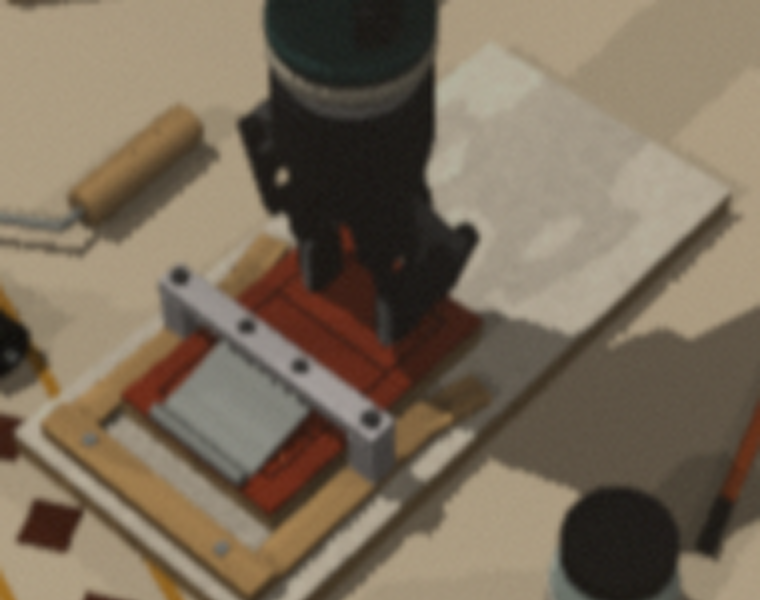

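{"name": "carry_out", "arguments": {"motion": [0, 0, -3, 0, 0, 0, -4, 0, 0, 0, -3, 0, 0, 0, -3, 0, 0, 0, -2, 0, 0, 0, -2, 0, 0, 0, -1, 0, 0, 0, 0, 0]}}

```text
clock: 11.18
ee_pos: [0.636, 0.1101, 0.0592]
tcp_rot: [162.9, 89.8, 0.7]
ft_force: [-6.2, -2.7, 24.8]
width: 0.0425
```

```bash
python3 meas.py f
```

```text
shift tool mm [-1.  -1.4 37.3] tooly heading -72.17; world-yaw needed [ 1.7997e+02 -3.0000e-02], tool-x turn = [-1.7997e+02  3.0000e-02]
t 11.225 pos [0.6359 0.1101 0.0591] F [-6.7 -1.3 24.5] w 0.0427 j7 -97.9
[[ 0.004  0.306 -0.952]
 [ 0.    -0.952 -0.306]
 [-1.     0.001 -0.004]]
block in board frame (centre,size,angle) ((108.14907836914062, -3.4577102661132812), (75.01436614990234, 110.07978057861328), 0.263609379529953) n 924
left edge yaw 0.76 y mid 50.9
nose edge yaw -0.73 x 144.5
```

View pics/s_f.png

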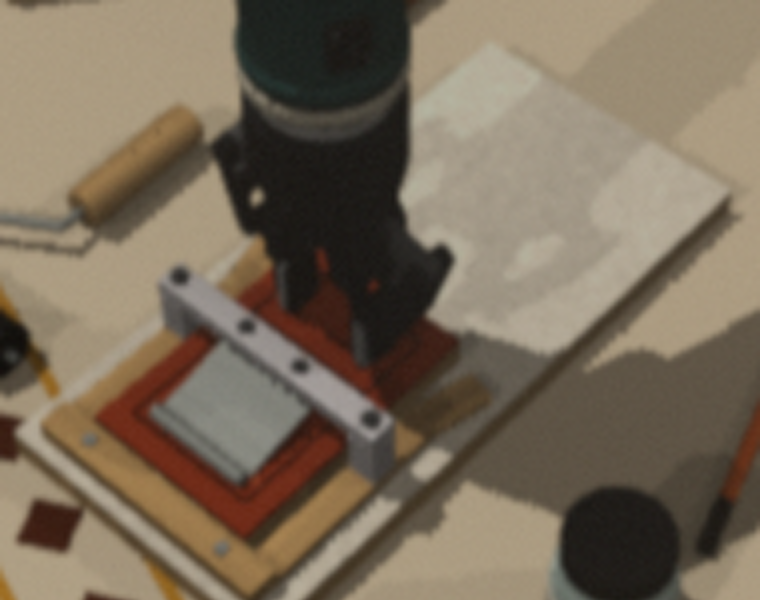

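{"name": "carry_out", "arguments": {"motion": [0, 0, -1, 0, 0, 0, -1, 0, 0, 0, -1, 0, 0, 0, -1, 0, 0, 0, 0, 0]}}

```text
clock: 11.85
ee_pos: [0.6385, 0.111, 0.0591]
tcp_rot: [126.0, 89.9, -36.2]
ft_force: [-8.9, -3.0, 28.1]
width: 0.043
```

{"name": "carry_out", "arguments": {"motion": [0, 0, -1, 0, 0, 0, -1, 0, 0, 0, -1, 0, 0, 0, 0, 0]}}

```text
clock: 12.35
ee_pos: [0.6418, 0.112, 0.0591]
tcp_rot: [147.0, 89.9, -15.2]
ft_force: [-7.6, -2.7, 26.5]
width: 0.0426
```

```bash
python3 meas.py g
```

```text
shift tool mm [-0.9 -1.4 43.4] tooly heading -72.17; world-yaw needed [ 1.7997e+02 -3.0000e-02], tool-x turn = [-1.7997e+02  3.0000e-02]
t 12.4 pos [0.6418 0.112  0.0592] F [-8.8 -3.5 26.1] w 0.0429 j7 -97.8
[[ 0.002  0.306 -0.952]
 [-0.001 -0.952 -0.306]
 [-1.     0.001 -0.002]]
block in board frame (centre,size,angle) ((108.64683532714844, -3.6322097778320312), (109.74048614501953, 75.53868103027344), 89.3243637084961) n 932
left edge yaw -0.12 y mid 50.8
nose edge yaw 0.27 x 145.1
```

View pics/s_g.png

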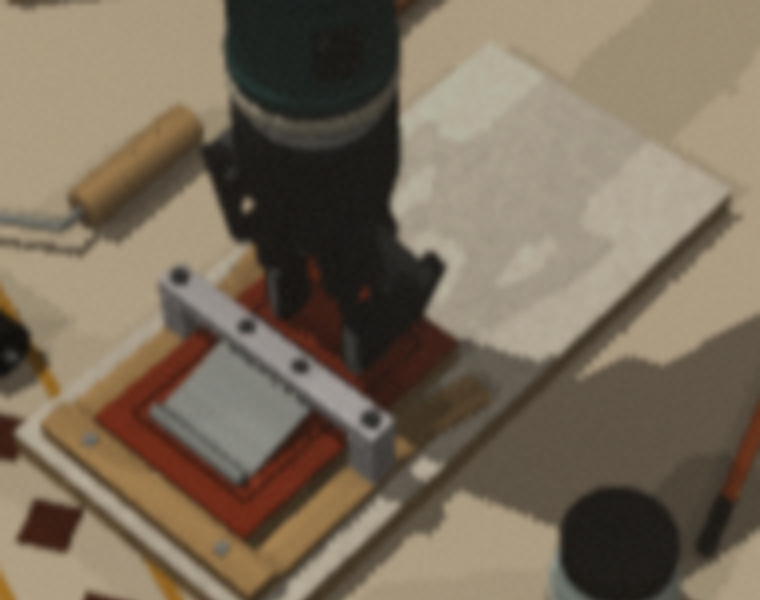

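{"name": "carry_out", "arguments": {"motion": [-1, 0, 0, 0, -2, 0, 0, 0, -3, 0, 0, 0, -8, 0, 0, 0, -20, 0, 0, 0, -35, 0, 0, 0, -35, 0, 0, 0, -30, 0, 0, 0, -10, 0, 0, 0, 0, 0, 0, 0]}}

```text
clock: 13.65
ee_pos: [0.6409, 0.1118, 0.1996]
tcp_rot: [163.5, 89.9, 1.4]
ft_force: [-0.0, -0.1, -0.5]
width: 0.0426
```

{"name": "carry_out", "arguments": {"motion": [-10, 10, 20, 0, 0, 15, 40, 0, 0, 15, 50, 0, 0, 10, 50, 0, 0, 5, 20, 0, 0, 0, 0, 0]}}

```text
clock: 14.4
ee_pos: [0.4846, 0.0031, 0.2079]
tcp_rot: [-3.2, 89.8, -165.5]
ft_force: [-0.0, 0.4, 0.2]
width: 0.0426
```

```bash
python3 meas.py h && python3 look.py h
python3 - <<'E'
from h import *
c=pickle.load(open('top.pkl','rb'));P=cloud(c)
B=R.from_euler('z',17.8,degrees=True).as_matrix()[:2,:2]
m,_=lino(c,(200,125,305,275),.025,.05)
q=P[m];bb=(q[:,:2]*1000-np.array([610.2,103.4]))@B
print('top',bb.min(0),bb.max(0),np.median(q[:,2]))
E
```

```text
shift tool mm [ 148.1  -56.5 -138.2] tooly heading -72.21; world-yaw needed [-1.7999e+02  1.0000e-02], tool-x turn = [ 1.7999e+02 -1.0000e-02]
t 14.45 pos [0.4858 0.004  0.2082] F [-0.7 -0.3  0.6] w 0.0425 j7 -83.9
[[-0.001  0.306 -0.952]
 [-0.    -0.952 -0.306]
 [-1.    -0.     0.001]]
block in board frame (centre,size,angle) ((20.672195434570312, -3.3303146362304688), (55.7022819519043, 110.01795959472656), 0.08142372965812683) n 1105
left edge yaw 0.77 y mid 50.7
nose edge yaw -0.54 x 46.9
top [ -8.44570734 -50.9576347 ] [69.63093681 49.74329668] 0.03686112063074676
```

View pics/scene_h.png

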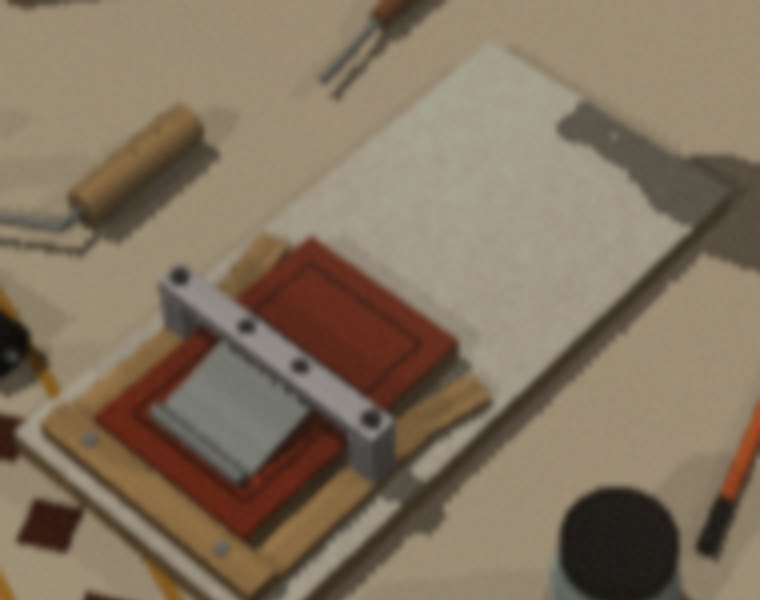

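View pics/top_h.png

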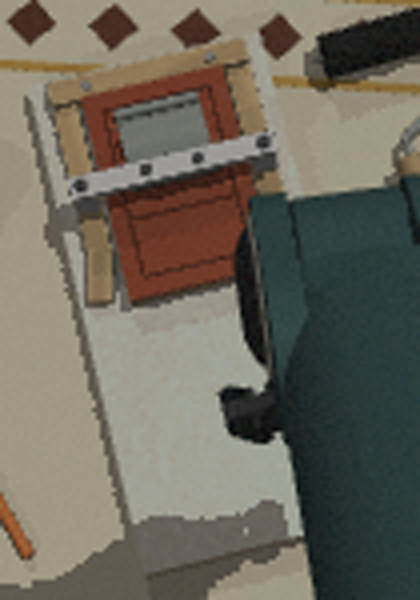

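```bash
cp scene.pkl scene_pre.pkl && python3 -c "
from st import *
to(.628,.1075,.066,17.8)"
```

```text
shift tool mm [ 142.5  -54.3 -165.8] tooly heading -72.13; world-yaw needed [ 1.7993e+02 -7.0000e-02], tool-x turn = [-1.7993e+02  7.0000e-02]
t 14.55 pos [0.4869 0.0049 0.2085] F [ 0.5 -0.5  0.3] w 0.0426 j7 -83.9
[[-0.     0.307 -0.952]
 [ 0.001 -0.952 -0.307]
 [-1.    -0.001  0.   ]]
```

{"name": "carry_out", "arguments": {"motion": [0, -8, -20, 0, 0, -12, -40, 0, 0, -14, -45, 0, 0, -12, -40, 0, 0, -8, -20, 0, 50, 0, 0, 0, 50, 0, 0, 0, 30, 0, 0, 0, 8, 0, 0, 0, 0, 0, 0, 0]}}

```text
clock: 15.8
ee_pos: [0.6272, 0.107, 0.0707]
tcp_rot: [-81.5, 90.0, 116.4]
ft_force: [-0.7, 0.6, -0.1]
width: 0.043
```

```bash
python3 -c "
from st import *
to(.628,.1075,.0592,17.8)"
```

```text
shift tool mm [11.5 -0.2 -1. ] tooly heading -72.12; world-yaw needed [ 1.7992e+02 -8.0000e-02], tool-x turn = [-1.7992e+02  8.0000e-02]
t 15.8 pos [0.6272 0.107  0.0707] F [-0.7  0.6 -0.1] w 0.043 j7 -97.9
[[-0.     0.307 -0.952]
 [ 0.    -0.952 -0.307]
 [-1.    -0.     0.   ]]
```

{"name": "carry_out", "arguments": {"motion": [5, 0, 0, 0, 4, 0, 0, 0, 2, 0, 0, 0, 1, 0, 0, 0, 1, 0, 0, 0, 1, 0, 0, 0, 1, 0, 0, 0, 0, 0, 0, 0]}}

```text
clock: 16.8
ee_pos: [0.6272, 0.1063, 0.0592]
tcp_rot: [122.1, 89.9, -40.1]
ft_force: [-7.3, -2.2, 21.4]
width: 0.0432
```

{"name": "carry_out", "arguments": {"motion": [0.8, 0, 0, 0, 0.4, 0, -1, 0, 0, 0, -1, 0, 0, 0, -1, 0, 0, 0, -1, 0, 0, 0, 0, 0]}}

```text
clock: 17.55
ee_pos: [0.6316, 0.1077, 0.0591]
tcp_rot: [143.1, 89.9, -19.0]
ft_force: [-8.0, -3.5, 27.3]
width: 0.0426
```

{"name": "carry_out", "arguments": {"motion": [0, 0, -1, 0, 0, 0, -1, 0, 0, 0, -1, 0, 0, 0, -1, 0, 0, 0, -1, 0, 0, 0, 0, 0]}}

```text
clock: 18.3
ee_pos: [0.6364, 0.1092, 0.0591]
tcp_rot: [144.4, 89.9, -17.7]
ft_force: [-9.2, -2.9, 26.7]
width: 0.0427
```

```bash
python3 meas.py i
python3 - <<'E'
from h import *
a=pickle.load(open('scene_pre.pkl','rb'))['color'];b=pickle.load(open('scene.pkl','rb'))['color']
for n,(x0,x1,y0,y1) in {'nose lino':(207,250,275,318),'table ref':(150,200,200,260)}.items():
    f=lambda i:cv2.cvtColor(i[y0:y1,x0:x1],cv2.COLOR_BGR2GRAY).astype(np.float32)
    print(n,cv2.phaseCorrelate(f(a),f(b),cv2.createHanningWindow((x1-x0,y1-y0),cv2.CV_32F)),'absdiff',cv2.absdiff(a,b)[y0:y1,x0:x1].mean())
# how many px a 3 mm slip would give
c=pickle.load(open('scene.pkl','rb'));d=np.array([np.cos(.3107),np.sin(.3107),0])
p=np.array([.607,.102,.036])+.13*d;print('3mm px',proj(c,p+.003*d)-proj(c,p))
E
```

```text
shift tool mm [-0.9 -2.4 37.4] tooly heading -72.17; world-yaw needed [ 1.7997e+02 -3.0000e-02], tool-x turn = [-1.7997e+02  3.0000e-02]
t 18.35 pos [0.6363 0.1092 0.0591] F [-8.7 -2.9 26.3] w 0.0429 j7 -98.2
[[ 0.002  0.306 -0.952]
 [-0.001 -0.952 -0.306]
 [-1.     0.001 -0.002]]
block in board frame (centre,size,angle) ((109.10265350341797, -3.9020538330078125), (75.55054473876953, 111.1203384399414), 1.1335653066635132) n 924
left edge yaw 0.23 y mid 50.8
nose edge yaw -0.08 x 145.3
nose lino ((0.4380802167596265, 0.409905380538941), 0.9794864974787206) absdiff 9.778619073372994
table ref ((0.0763440794163337, 0.13247774888021624), 0.9503916724522908) absdiff 15.524111111111111
3mm px [[-1.1353344   0.99237705]]
```

{"name": "carry_out", "arguments": {"motion": [-1, 0, 0, 0, -2, 0, 0, 0, -3, 0, 0, 0, -8, 0, 0, 0, -20, 0, 0, 0, -35, 0, 0, 0, -35, 0, 0, 0, -30, 0, 0, 0, -10, 0, 0, 0, 0, 0, 0, 0]}}

```text
clock: 19.6
ee_pos: [0.6355, 0.109, 0.1994]
tcp_rot: [165.2, 89.9, 3.1]
ft_force: [-0.2, 0.4, -0.8]
width: 0.0425
```

{"name": "carry_out", "arguments": {"motion": [0, 10, 20, 0, 0, 15, 40, 0, 0, 15, 50, 0, 0, 10, 50, 0, 0, 5, 20, 0, 0, 0, 0, 0, 0, 0, 0, 0]}}

```text
clock: 20.48
ee_pos: [0.4813, 0.0019, 0.1983]
tcp_rot: [-86.3, 90.0, 111.6]
ft_force: [0.3, -0.1, 0.8]
width: 0.0426
```

```bash
python3 look.py j
python3 - <<'E'
from h import *
a=pickle.load(open('scene_pre.pkl','rb'))['color'];c=pickle.load(open('scene.pkl','rb'));b=c['color']
x0,x1,y0,y1=207,300,240,318
f=lambda i:cv2.cvtColor(i[y0:y1,x0:x1],cv2.COLOR_BGR2GRAY).astype(np.float32)
print(cv2.phaseCorrelate(f(a),f(b),cv2.createHanningWindow((x1-x0,y1-y0),cv2.CV_32F)))
E
```

```text
((0.03653025731869519, 0.017425372855591093), 0.9689815681427717)
```

View pics/scene_j.png

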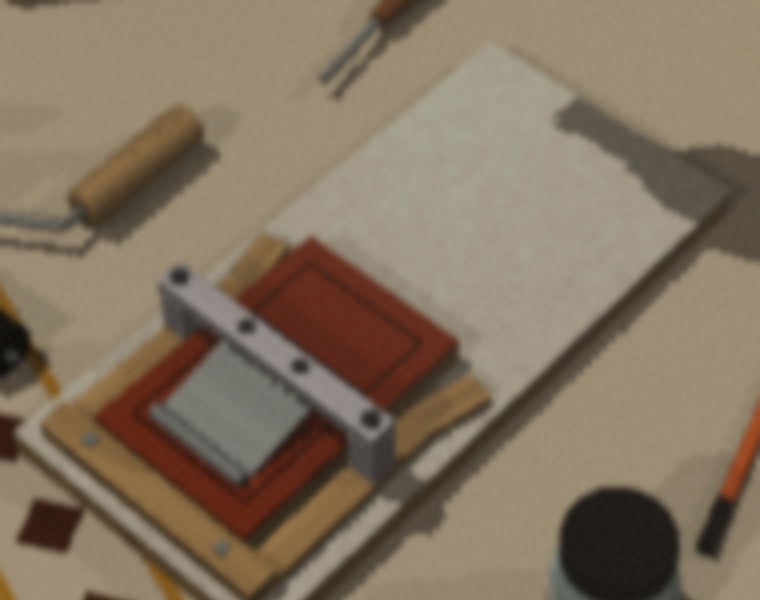

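The block hasn't moved from before the second push (0.04 px of image shift), so it is against the stop. The spring is raised, the bystanders are in place and the gripper is clear.

```bash
python3 -c "
from station import *
print(close_job())"
```

```text
the job is handed in; nothing more can be done
None
```

The block is home against the stop and held under the raised spring, and I've handed the job in; no verdict was reported. I pressed on the rear of the lino face with half-open fingertips at about 16–34 N. I straightened the block by about 2° and slid it between the rails until the fingertips slipped.

**Last checks:**
- **Nose position:** the scene camera put the nose at 144.5 to 145.3 mm along the board, with the stop at 145 mm. The block's yaw read within 1° of the board.
- **Second push:** I doubted the fit, because the cameras are only good to about 2 mm. I pressed and pushed again at about 27 N; the fingertips slipped and the block did not move (0.04 px shift between pictures before and after). That agrees with it being on the stop.
- **One disagreement:** the top camera put the block's rear edge at -8.4 mm where home would be -7 mm. That is within its calibration error.
- **Spring and surroundings:** the spring looks raised on the block's face, but I judged that by eye and did not measure its angle. The roller, gouge, pen and jar look to be where they were, as far as they show in the pictures. The gripper ended clear of everything.

Handed in at about 20.6 s of the 56 s allowed.

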